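# Release and slide out a label printer's battery pack with a pin

## Robot

A 6-joint arm with a two-finger parallel gripper is mounted at the origin on the work surface; the furniture and walls round the work are solid. World frame = base frame: x ahead of the robot, y to its left, z up, the work surface at z = 0. Lengths are in m, angles in rad, forces in N, time in s.
With the tool pointing down it reaches from about 0.3 to 1 m from the base axis. Payload 5.1 kg.
Tool frame: the origin (TCP) lies midway between the tips of the shut fingers; the grasp point (between the pads) lies grip_point_offset behind it (grip_point_offset is the distance from the TCP to the grasp point, in m); z points along the fingers, y is the line along which they close (so a half turn about z gives the same grasp; the last joint's range is limited). The gripper opens to 95 mm and grips with 3 to 60 N. Pads are 20 mm wide; open, the fingers measure 119 mm over their backs; the gripper's body (75 mm by 180 mm) begins 59 mm behind the grasp point.
Start: joints at [-1.433, 0.124, 1.65, -0, 1.367, -0.083], TCP at [0.142, -0.634, 0.191] pointing down, gripper open.
Joint ranges: [-2.61, 2.61], [-1.02, 2.33], [0.03, 2.71], [-1.35, 4.49], [0.32, 2.68], [-2.91, 2.91]. Speed limits (rad/s): [2.57, 2.57, 3.14, 3.14, 3.14, 3.14].

## Interface

Orientations are given as a rotation vector (axis times angle).
In Python, from rig import get_state, camera, camera_params, job_done, grip_point_offset gives the robot as it stands. The module is installed in compiled form; this text tells all that it offers.
- The arm moves only by the tool step_arm, never from a script. Its argument "rows" is a list of rows, each a list of 5 numbers: the gripper command: -1 is shut, 1 is fully open, values between are in proportion, then the shift along the tool's x, y, z in cm, then the turn about the tool's z in degrees. A call has 1 to 5 rows; each row is the pose to reach, as a shift and turn from the pose commanded when the call began, along the tool's axes at that moment; what a row does not reach only later rows make up. A row lasts 1/8 s, in which the tool goes at most 62.5 mm and 10.7 degrees, less where a joint would pass 70% of its speed; a pose out of reach is approached as far as the arm can. A call with a gripper value outside its range is refused whole. The fingers move at their own pace and stop on an object; the grip force is fixed at half the most. Time passes only in rows, so rows that repeat a pose let the fingers close. It gives the time, the measured TCP pose, the force, the opening and the grip force at its end, in the units of the state.
- get_state(): the state, without advancing time (a new reading comes with each control period).
- camera(name): name is "side" or "top" or "wrist"; returns the picture (400x640x3 uint8, blue, green, red); there is no depth.
- camera_params(name): a dict with "fx", "fy", "cx", "cy" (pixels), "R" (3x3) and "t" (3): a world point X has camera coordinates R X + t. Camera axes: x right, y down, z forward; pixel columns grow to the right and rows downward; lengths in m; the calibration is good to about 2 mm. A picture is of the moment at which its call begins: read the wrist's pose just before it. camera_params takes no time and is no camera call; for the wrist camera it gives the pose at the moment of the call.
- job_done(): hands the job in; it is judged then, once.
The state is a dict: "clock": time; "qpos": joint angles; "joint_velocities": joint speeds; "tau": joint torques, N m; "position": TCP position; "ee_rot": TCP orientation; "wrist_force": force on the tool from outside, world axes, zero at the start; "ft_torque": the same for the moment, N m; "gripper_width": finger opening in m; "gripper_force": force on a finger pad.
Only numpy, scipy, OpenCV 4.12 (cv2) and the standard library are available. Lean on these libraries where they do the work, as an engineer would, in place of code of your own. Each camera call takes 0.05 s, during which the arm holds its last target. There are 200 camera calls.

## Task

Take the pin tool out of its stand and use it to unlock the label printer's battery pack: reach down the small well in the pack with the pin, press the recessed release button gently and keep it held down while you push the pack out with the pin until it is fully out to its stop. Then put the pin back upright in its stand, down to its collar, and leave the things round about where they are.

Things in the scene. Friction and masses are not known exactly. Their poses are not given: they have to be found in the camera images.
- printer: grey label printer screwed to the table, 190 x 110 mm; origin under its centre, on the table. Its +x half is a housing 67 mm high, its -x half a deck 40 mm high whose side rails hold the white battery pack (80 x 60 mm, top flush with the deck). The pack slides out along the printer's -x. Tool forces over 20 N on printer, pack or button, in any direction, do harm; the hand must not lean on them.
- pack_well (a point): centre of the mouth of the round well, ringed by a thin dark bead, in the middle of the pack's top, 40 mm above the table; moves with the pack; 8 mm wide, straight down, 47 mm before the housing when the pack is in. In it is a sprung steel release button, its face 7 to 21 mm below the mouth: different every time, found only by touch. It gives at 3 N and meets its stop after 6 mm at 9 N.
- pack (a joint): how far the pack has slid out, m: 0 fully in, 0.045 fully out at its stop. It is free only while the button is over 4.2 mm down (7.2 N): a rack inside, a tooth every 10.5 mm (the first after about 2 mm), catches it wherever the button is let up. Free, it takes about 2 N to slide, and stays where it is left.
- pin_tip (a point): lower end of the pin tool. z axis points up along the tool. Shank: round steel, 5 mm wide, 45 mm long, then a round collar 22 mm wide and 3 mm thick (45 to 48 mm above the tip), then a black handle, 14 x 14 mm square and 60 mm long (48 to 108 mm above the tip). About 60 g.
- pin_handle (a point): centre of the pin's square handle, 78 mm above the tip; x and y axes are square to the handle's flat sides, z along the tool.
- stand_hole (a point): centre of the mouth of the hole in the pin's stand: a fixed aluminium block 60 x 60 mm, 55 mm high. The hole is vertical, 9 mm wide and 50 mm deep with a chamfered rim; the pin stands in it with its collar on the block's top.
- tape_roll: roll of brown packing tape, 96 mm across, 48 mm high, bystander; origin under its centre.
- cream_tube: round cream bottle lying on its side, 150 x 39 mm, brown cap, bystander; origin under its centre.
- marker: marker pen with a green cap lying on the table, 135 x 17 mm, bystander; origin under its centre.
Mind the look-alikes: they are no part of the job. There is more than one size of the part that bears stand_hole; the job needs the larger.

How it is judged:
On the way, in this order (a step that is already met when the one before it is completed fails the run):
1. the pin is drawn out of its stand (z of pin_tip in the frame of stand_hole above 0.005 m), for 0.1 s.
2. the pack is slid out to its stop (over 40 mm) with the pin down the well (value of joint pack above 0.04 m and horizontal distance between pin_tip and pack_well below 0.006 m and z of pin_tip in the frame of pack_well below -0.008 m), for 0.1 s.
At the end, for the whole second after the job is handed in: The battery pack stands out by over 40 mm (stop at 45 mm) and is still; the pin stands in its stand's hole, tip within 7 mm of the hole's axis and over 41 mm deep (45 mm is collar-down), upright within 0.12 rad (value of joint pack above 0.04 m and horizontal distance between pin_tip and stand_hole below 0.007 m and z of pin_tip in the frame of stand_hole below -0.041 m and angle between pin_tip's own z axis and vertical below 0.12 rad and velocity of joint pack below 0.01 m/s); the robot touches nothing.
It fails at once if the pin presses on the printer, pack or button with over 20 N (contact force between pin and printer above 20 N).
It fails at once if the arm or hand leans on the printer or pack (over 3 N) (contact force between any of the arm, the fingers and printer above 3 N).
It fails at once if a bystander is moved by over 20 mm (distance of any of tape_roll, cream_tube, marker from where it was at the start of the episode above 0.02 m).
It also fails if it takes over 64 s, if anything falls off the work surface, if the arm or the gripper's body presses on something with over 40 N, if the wrist force passes 120 N, or if a joint passes its speed limit or range.

## Working session

There is one attempt and no reset: what is moved stays moved. The work goes in short steps, Python scripts to look and compute and a tool call to move; the robot and the scene stay as the last step left them, time stands still between calls to the robot, and variables do not carry over. Pictures are saved under pics/ and viewed, at most 11 in all, crops included, and the job is handed in when it is done.

Besides the shell and the picture viewer there is one more tool, called after "Request:" as name(argument=value, ...), one argument or row to a line, values as JSON. step_arm: Moves the arm, as the interface text tells. Its arguments: {"type":"object","properties":{"rows":{"type":"array","items":{"type":"array","items":{"type":"number"}}}},"required":["rows"]}

```bash
mkdir -p pics
python3 - <<'E'
from rig import *
import cv2, numpy as np
s=get_state(); print({k:np.round(v,3) for k,v in s.items()}, grip_point_offset)
for n in("top","side"):
    im=camera(n); cv2.imwrite(f"pics/{n}0.png",im)
    p=camera_params(n); print(n,{k:np.round(v,3).tolist() for k,v in p.items()})
E
```

```text
{'clock': np.float64(0.0), 'qpos': array([-1.433,  0.125,  1.652, -0.   ,  1.367, -0.083]), 'joint_velocities': array([0.001, 0.002, 0.   , 0.003, 0.   , 0.001]), 'tau': array([-2.0000e-03, -4.1760e+01, -3.5994e+01,  7.7000e-02,  4.9000e-02,
       -0.0000e+00]), 'position': array([ 0.142, -0.634,  0.189]), 'ee_rot': array([-3.12 , -0.346,  0.   ]), 'wrist_force': array([-0.526, -0.643,  0.123]), 'ft_torque': array([0.057, 0.076, 0.033]), 'gripper_force': np.float64(0.0), 'gripper_width': np.float64(0.095)} 0.0188
top {'fx': 442.285, 'fy': 442.285, 'cx': 318.937, 'cy': 203.228, 'R': [[-0.029, -1.0, -0.006], [-0.979, 0.029, -0.203], [0.203, -0.0, -0.979]], 't': [0.023, 0.543, 1.379]}
side {'fx': 426.384, 'fy': 426.384, 'cx': 315.33, 'cy': 202.021, 'R': [[-0.876, -0.482, 0.014], [-0.276, 0.477, -0.834], [0.395, -0.735, -0.551]], 't': [0.485, 0.204, 1.077]}
```

View pics/top0.png

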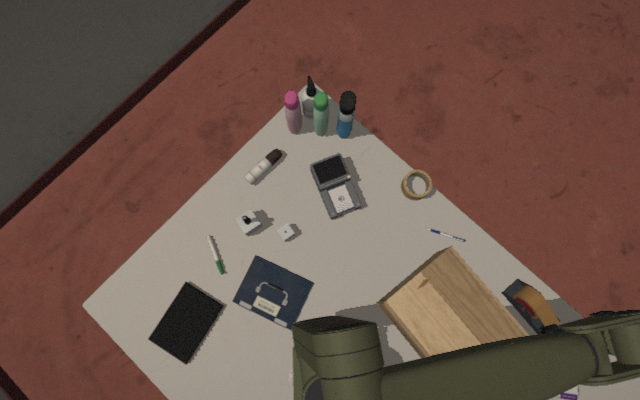

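View pics/side0.png

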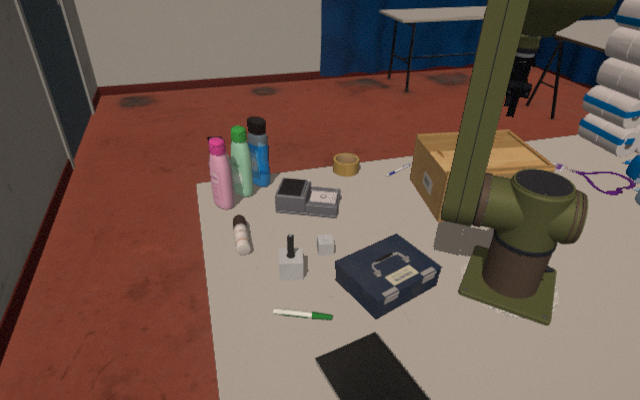

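The top view shows two blocks. The one at (248,222) is larger and holds the black-handled pin. The one at (286,231) is smaller and empty, so it is the look-alike. The printer is at (336,186), with its white pack at (341,198). I'll confirm with an enlarged crop.

```bash
cat > h.py <<'E'
from rig import *
import cv2, numpy as np
def ray(p,u,v,z):
    d=p["R"].T@np.array([(u-p["cx"])/p["fx"],(v-p["cy"])/p["fy"],1]); c=-p["R"].T@p["t"]
    return c+d*(z-c[2])/d[2]
def proj(p,X):
    q=p["R"]@np.array(X)+p["t"]; return np.array([p["fx"]*q[0]/q[2]+p["cx"],p["fy"]*q[1]/q[2]+p["cy"]])
E
python3 - <<'E'
from h import *
im=cv2.imread("pics/top0.png"); cv2.imwrite("pics/c0.png",cv2.resize(im[145:245,230:370],None,fx=5.7,fy=5.7,interpolation=cv2.INTER_CUBIC))
E
```

```text
(no output)
```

View pics/c0.png

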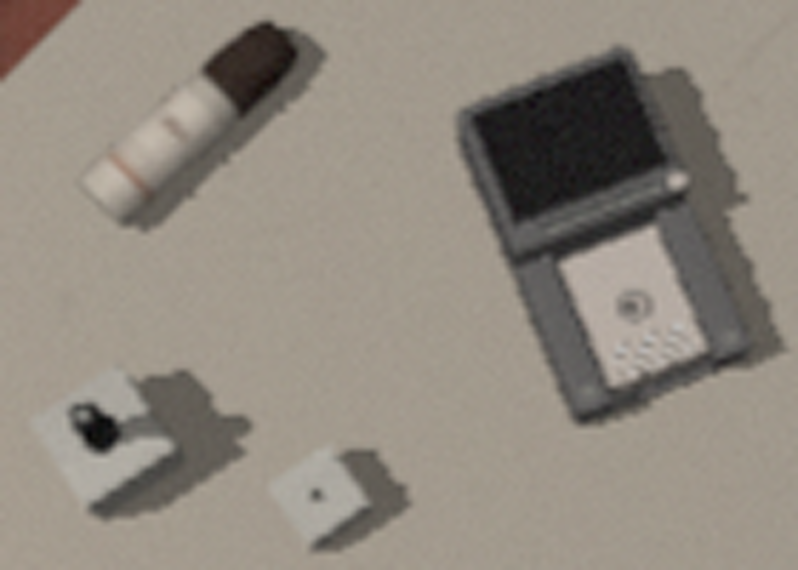

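The crop shows the larger block at crop (105,440), with the pin's handle rising from it, and the small empty block at (318,495). That confirms the larger one. The well is at crop (635,305).

Run:
```python
from h import *
p=camera_params("top")
f=lambda x,y,z:np.round(ray(p,230+x/5.7,145+y/5.7,z),4)
print("well",f(635,305,.04))
for n,q,z in [("house far L",(460,113),.067),("house far R",(627,48),.067),("house near L",(513,252),.067),("deck near L",(580,412),.04),("deck near R",(745,345),.04),("packNL",(612,388),.04),("packNR",(710,350),.04),("packFL",(557,262),.04),("packFR",(655,225),.04),
 ("st L",(35,415),.055),("st far",(120,370),.055),("st R",(175,440),.055),("st near",(92,500),.055),("pintop",(85,410),.118+.045-.0)]:
  print(n,f(*q,z))
s=get_state()
from scipy.spatial.transform import Rotation as R
print(R.from_rotvec(s["ee_rot"]).as_matrix().round(3))
w=camera_params("wrist");print({k:np.round(v,3).tolist() for k,v in w.items()})
```

```text
well [ 0.5608 -0.0676  0.04  ]
house far L [0.6709 0.03   0.067 ]
house far R [ 0.707  -0.0675  0.067 ]
house near L [0.5879 0.0019 0.067 ]
deck near L [ 0.4992 -0.0337  0.04  ]
deck near R [ 0.5354 -0.1298  0.04  ]
packNL [ 0.5126 -0.0525  0.04  ]
packNR [ 0.5331 -0.1096  0.04  ]
packFL [ 0.5876 -0.0234  0.04  ]
packFR [ 0.608 -0.081  0.04 ]
st L [0.5041 0.2752 0.055 ]
st far [0.5286 0.2271 0.055 ]
st R [0.4874 0.1959 0.055 ]
st near [0.4546 0.2427 0.055 ]
pintop [0.4866 0.2285 0.163 ]
[[ 0.976  0.219 -0.   ]
 [ 0.219 -0.976  0.002]
 [ 0.    -0.002 -1.   ]]
{'fx': 326.386, 'fy': 326.386, 'cx': 319.354, 'cy': 195.044, 'R': [[0.22, -0.975, -0.003], [-0.939, -0.213, 0.269], [-0.263, -0.057, -0.963]], 't': [-0.649, -0.032, 0.391]}
```

Request:
step_arm(
  rows=[
    [1,4.8,-3,-2,0],
    [1,9.6,-6,-4,0],
    [1,14.4,-9,-6,0],
    [1,19.2,-12,-8,0],
    [1,24,-15,-10,0],
  ],
)

```text
clock: 0.72
position: [0.3445, -0.4336, 0.2909]
ee_rot: [-3.122, -0.346, 0.0]
wrist_force: [0.9, -0.0, 0.5]
gripper_width: 0.0949
gripper_force: 0.0
```

Request:
step_arm(
  rows=[
    [1,2.6,-5.6,0,0],
    [1,5.2,-11.2,0,0],
    [1,7.8,-16.8,0,0],
    [1,10.4,-22.4,0,0],
    [1,13,-28,0,0],
  ],
)

```text
clock: 1.35
position: [0.409, -0.1316, 0.2904]
ee_rot: [-3.122, -0.345, -0.0]
wrist_force: [1.2, 0.1, -0.1]
gripper_width: 0.0951
gripper_force: 0.0
```

Request:
step_arm(
  rows=[
    [1,2.6,-5.6,0,0],
    [1,5.2,-11.2,0,0],
    [1,7.8,-16.8,0,0],
    [1,10.4,-22.4,0,0],
    [1,13,-28,0,0],
  ],
)

```text
clock: 1.98
position: [0.4745, 0.1701, 0.2905]
ee_rot: [3.122, 0.347, 0.0]
wrist_force: [0.9, 0.3, -0.6]
gripper_width: 0.0951
gripper_force: 0.0
```

Run:
```python
from h import *
s=get_state();print(s["clock"],s["position"],s["ee_rot"])
from scipy.spatial.transform import Rotation as R
print(R.from_rotvec(s["ee_rot"]).as_matrix().round(3), (np.array([.492,.235,.2])-s["position"])@R.from_rotvec(s["ee_rot"]).as_matrix())
```

```text
1.975 [0.47452628 0.17014636 0.29047202] [3.12214691e+00 3.46641700e-01 1.11131276e-04]
[[ 0.976  0.219  0.   ]
 [ 0.219 -0.976 -0.   ]
 [ 0.     0.    -1.   ]] [ 0.03127004 -0.05946558  0.0904574 ]
```

Request:
step_arm(
  rows=[
    [1,1.5,-3,4,0],
    [1,3,-6,7,0],
    [1,3,-6,7,0],
    [1,3,-6,7,0],
  ],
)

```text
clock: 2.48
position: [0.4909, 0.2328, 0.2211]
ee_rot: [3.122, 0.346, 0.0]
wrist_force: [1.0, 0.1, 0.8]
gripper_width: 0.0948
gripper_force: 0.0
```

Run:
```python
from h import *
s=get_state();print(s["clock"],s["position"],s["ee_rot"])
p=camera_params("wrist");im=camera("wrist");cv2.imwrite("pics/w1.png",im)
import pickle;pickle.dump(p,open("w1.pkl","wb"))
print(proj(p,[.492,.235,.118]),proj(p,[.492,.235,.055]))
```

```text
2.475 [0.4908876  0.23283901 0.22114318] [3.12215386e+00 3.46179642e-01 2.44419412e-04]
[317.73514221 185.57373713] [318.02078826 172.05646891]
```

View pics/w1.png

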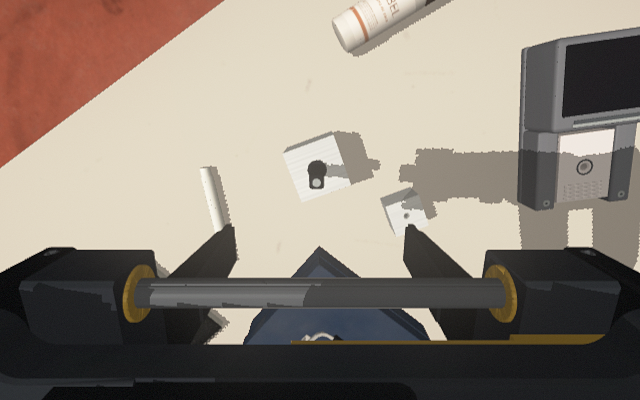

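The wrist view shows the pin in the larger block, with the handle top near (317,183). The small block is at (406,214) and the pack well at (585,167). I'll enlarge it for the handle's yaw and the edges.

Run:
```python
from h import *
im=cv2.imread("pics/w1.png")
a=cv2.resize(im[120:220,275:375],(590,590),interpolation=cv2.INTER_CUBIC)
b=cv2.resize(im[120:220,540:575+40][:, :75],(200,266)); 
cv2.imwrite("pics/c1.png",a)
```

```text
(no output)
```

View pics/c1.png

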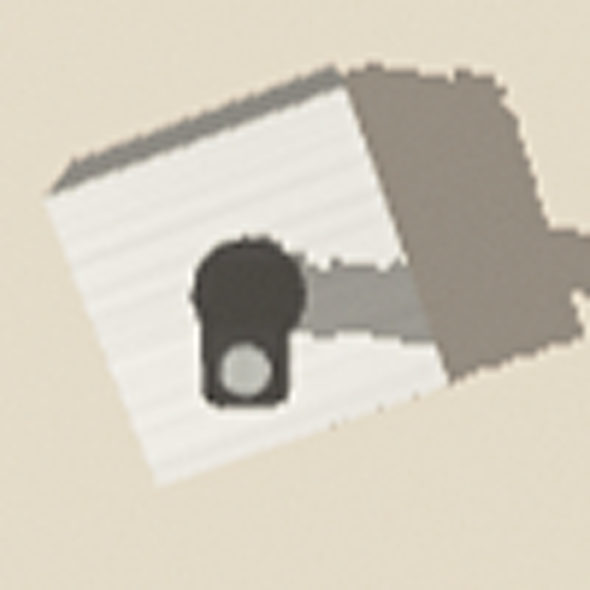

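The handle's sides run parallel to the image axes, so no turn is needed. The handle top centre is at crop (245,370) and the collar at (250,290), close to the block centre.

Run:
```python
from h import *
import pickle
from scipy.spatial.transform import Rotation as R
p=pickle.load(open("w1.pkl","rb"))
f=lambda x,y,z:ray(p,275+x/5.9,120+y/5.9,z)
a=f(245,370,.118);b=f(250,290,.058)
c=np.mean([f(*q,.055) for q in[(47,195),(345,88),(448,382),(157,487)]],0)
print(a,b,c)
s=get_state();M=R.from_rotvec(s["ee_rot"]).as_matrix()
for t in(a,b,c):print(((np.append(t[:2],.0882-grip_point_offset)-s["position"])@M*100).round(2))
print("well",ray(p,585,167,.04))
```

```text
[0.49444259 0.23670911 0.118     ] [0.49565276 0.23654664 0.058     ] [0.49477142 0.23651501 0.055     ]
[ 0.37 -0.33 15.26]
[ 0.48 -0.28 15.26]
[ 0.4  -0.3  15.26]
well [ 0.56346007 -0.06788666  0.04      ]
```

Request:
step_arm(
  rows=[
    [1,0.4,-0.3,4,0],
    [1,0.4,-0.3,9,0],
    [1,0.4,-0.3,13,0],
    [1,0.4,-0.3,15.2,0],
    [1,0.4,-0.3,15.2,0],
  ],
)

```text
clock: 3.15
position: [0.4935, 0.2357, 0.0682]
ee_rot: [3.122, 0.344, -0.003]
wrist_force: [0.8, -0.2, 1.0]
gripper_width: 0.095
gripper_force: 0.0
```

Request:
step_arm(
  rows=[
    [-1,0,0,0,0],
    [-1,0,0,0,0],
    [-1,0,0,0,0],
    [-1,0,0,0,0],
    [-1,0,0,0,0],
  ],
)

```text
clock: 3.78
position: [0.4941, 0.237, 0.0689]
ee_rot: [-3.122, -0.346, -0.0]
wrist_force: [0.5, 0.8, 0.1]
gripper_width: 0.0503
gripper_force: 0.0
```

Request:
step_arm(
  rows=[
    [-1,0,0,0,0],
    [-1,0,0,0,0],
    [-1,0,0,0,0],
    [-1,0,0,0,0],
    [-1,0,0,0,0],
  ],
)

```text
clock: 4.4
position: [0.494, 0.237, 0.0687]
ee_rot: [3.122, 0.346, -0.0]
wrist_force: [-0.0, -0.2, -1.2]
gripper_width: 0.014
gripper_force: 30.0
```

Request:
step_arm(
  rows=[
    [-1,0,0,0,0],
    [-1,0,0,0,0],
  ],
)

```text
clock: 4.65
position: [0.494, 0.2369, 0.0687]
ee_rot: [3.122, 0.346, -0.0]
wrist_force: [-0.4, 0.3, -0.8]
gripper_width: 0.0136
gripper_force: 30.0
```

Request:
step_arm(
  rows=[
    [-1,0,0,-1.5,0],
    [-1,0,0,-3,0],
    [-1,0,0,-5,0],
    [-1,0,0,-8,0],
    [-1,0,0,-11,0],
  ],
)

```text
clock: 5.28
position: [0.4943, 0.2371, 0.1813]
ee_rot: [-3.122, -0.346, -0.002]
wrist_force: [-0.4, -0.2, -0.3]
gripper_width: 0.0136
gripper_force: 30.0
```

Run:
```python
from h import *
from scipy.spatial.transform import Rotation as R
s=get_state();M=R.from_rotvec(s["ee_rot"]).as_matrix();print(s["clock"],s["position"],s["gripper_width"],s["gripper_force"])
print((np.array([.56,-.066,.18])-s["position"])@M*100)
```

```text
5.275 [0.49428457 0.23707155 0.18127143] 0.013593553586467322 29.996772408485413
[-0.22564937 31.01063513  0.12067659]
```

Request:
step_arm(
  rows=[
    [-1,0,6,0,0],
    [-1,0,12,0,0],
    [-1,-0.2,18,0,0],
    [-1,-0.2,24,0,0],
    [-1,-0.2,29,0,0],
  ],
)

```text
clock: 5.9
position: [0.5563, -0.0487, 0.1808]
ee_rot: [3.122, 0.345, 0.004]
wrist_force: [0.8, 0.2, -0.5]
gripper_width: 0.0136
gripper_force: 30.0
```

Request:
step_arm(
  rows=[
    [-1,0,2,2,0],
    [-1,0,2,5,0],
    [-1,0,2,6,0],
    [-1,0,2,6,0],
  ],
)

```text
clock: 6.4
position: [0.5593, -0.065, 0.1179]
ee_rot: [-3.121, -0.348, 0.003]
wrist_force: [0.1, 0.1, -0.7]
gripper_width: 0.0139
gripper_force: 30.0
```

Run:
```python
from h import *
import pickle
s=get_state();print(s["clock"],s["position"],s["ee_rot"],s["wrist_force"])
p=camera_params("wrist");im=camera("wrist");cv2.imwrite("pics/w2.png",im);pickle.dump(p,open("w2.pkl","wb"))
x=s["position"]
tip=proj(p,x-[0,0,.0592]);w=proj(p,[x[0],x[1],.04]);print(tip,w)
c=np.round(w).astype(int);print(c)
cv2.imwrite("pics/c2.png",cv2.resize(im[c[1]-50:c[1]+50,c[0]-65:c[0]+65],None,fx=6,fy=6,interpolation=cv2.INTER_CUBIC))
```

```text
6.4 [ 0.55929398 -0.06503293  0.11790456] [-3.12146076e+00 -3.47728190e-01  2.97059839e-03] [ 0.1374758   0.13556958 -0.72549239]
[319.8760027  200.38020533] [319.88014149 194.17922772]
[320 194]
```

View pics/c2.png

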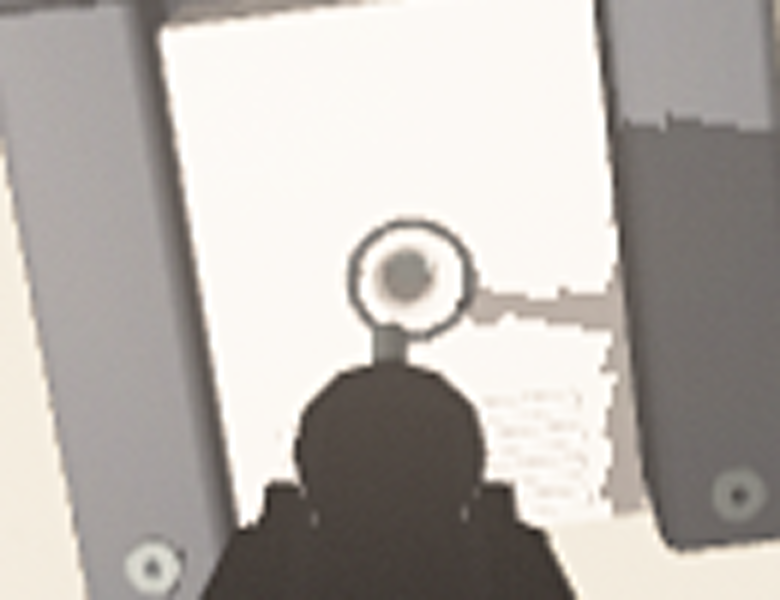

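The crop shows the bead ring centred at (411,280). The dark mouth inside it looks shifted up and left because its inner wall is lit. The pin tip shows below the ring at (389,325).

Run:
```python
from h import *
import pickle
from scipy.spatial.transform import Rotation as R
p=pickle.load(open("w2.pkl","rb"));s=get_state();M=R.from_rotvec(s["ee_rot"]).as_matrix()
w=ray(p,255+411/6-.4,144+279.5/6-.4,.04); t=ray(p,255+389.5/6-.4,144+325/6-.4,s["position"][2]-.0592)
print(w,t,(w-s["position"])@M*100,(t-s["position"])@M*100)
print("slide dir tool",np.array([-.932,-.362,0])@M, M.round(4))
```

```text
[ 0.56339635 -0.06694626  0.04      ] [ 0.56171547 -0.06418605  0.05989197] [0.27902286 0.24359394 7.90921907] [ 0.17612111 -0.06282714  5.92003197]
slide dir tool [-9.88826857e-01  1.47950741e-01 -1.61710597e-04] [[ 9.755e-01  2.201e-01  1.000e-04]
 [ 2.201e-01 -9.755e-01  1.000e-04]
 [ 2.000e-04 -1.000e-04 -1.000e+00]]
```

Request:
step_arm(
  rows=[
    [-1,0.35,0.3,0.8,0],
    [-1,0.35,0.3,1.5,0],
    [-1,0.35,0.3,1.5,0],
    [-1,0.35,0.3,1.5,0],
  ],
)

```text
clock: 6.95
position: [0.5641, -0.0681, 0.1038]
ee_rot: [-3.122, -0.346, -0.0]
wrist_force: [0.0, 0.7, -0.8]
gripper_width: 0.0139
gripper_force: 30.0
```

Run:
```python
from h import *
import pickle
s=get_state();print(s["clock"],s["position"],s["ee_rot"],s["wrist_force"])
p=camera_params("wrist");im=camera("wrist");cv2.imwrite("pics/w3.png",im);pickle.dump(p,open("w3.pkl","wb"))
x=s["position"]
print(proj(p,x-[0,0,.0592]),proj(p,[.5634,-.0669,.04]))
cv2.imwrite("pics/c3.png",cv2.resize(im[165:225,280:360],None,fx=9,fy=9,interpolation=cv2.INTER_CUBIC))
```

```text
6.95 [ 0.5641066  -0.06808675  0.10381533] [-3.12243281e+00 -3.46104415e-01 -4.87927836e-05] [ 0.01314301  0.67432718 -0.84050176]
[319.77998578 200.52743037] [318.18266799 199.42593996]
```

View pics/c3.png

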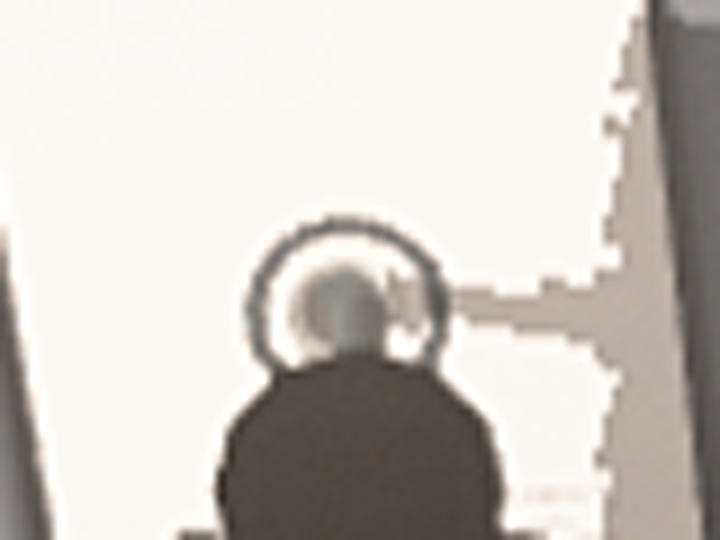

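The pin now sits about 1.1 mm right of the ring centre (359 against 347) and is level along x. I'll correct that and enter the well.

Request:
step_arm(
  rows=[
    [-1,0,-0.11,0,0],
    [-1,0,-0.11,0.2,0],
    [-1,0,-0.11,0.4,0],
    [-1,0,-0.11,0.55,0],
    [-1,0,-0.11,0.55,0],
  ],
)

```text
clock: 7.62
position: [0.5637, -0.067, 0.098]
ee_rot: [-3.122, -0.346, 0.001]
wrist_force: [0.4, 0.7, 0.0]
gripper_width: 0.0141
gripper_force: 30.0
```

Request:
step_arm(
  rows=[
    [-1,0,0,0.1,0],
    [-1,0,0,0.2,0],
    [-1,0,0,0.3,0],
    [-1,0,0,0.3,0],
  ],
)

```text
clock: 8.12
position: [0.5638, -0.067, 0.0951]
ee_rot: [-3.122, -0.346, 0.0]
wrist_force: [0.2, -0.5, -1.4]
gripper_width: 0.0137
gripper_force: 30.0
```

Request:
step_arm(
  rows=[
    [-1,0,0,0.1,0],
    [-1,0,0,0.2,0],
    [-1,0,0,0.3,0],
    [-1,0,0,0.4,0],
    [-1,0,0,0.4,0],
  ],
)

```text
clock: 8.75
position: [0.5638, -0.067, 0.0911]
ee_rot: [-3.122, -0.346, 0.0]
wrist_force: [-0.3, -0.4, -1.0]
gripper_width: 0.0142
gripper_force: 30.0
```

Request:
step_arm(
  rows=[
    [-1,0,0,0.1,0],
    [-1,0,0,0.2,0],
    [-1,0,0,0.3,0],
    [-1,0,0,0.3,0],
  ],
)

```text
clock: 9.25
position: [0.5637, -0.067, 0.0881]
ee_rot: [-3.122, -0.346, 0.0]
wrist_force: [-0.5, 0.0, -0.3]
gripper_width: 0.0139
gripper_force: 30.0
```

Request:
step_arm(
  rows=[
    [-1,0,0,0.1,0],
    [-1,0,0,0.2,0],
    [-1,0,0,0.3,0],
    [-1,0,0,0.3,0],
  ],
)

```text
clock: 9.75
position: [0.5641, -0.0671, 0.0858]
ee_rot: [3.122, 0.346, 0.001]
wrist_force: [-1.5, -0.3, 4.1]
gripper_width: 0.0135
gripper_force: 30.0
```

Request:
step_arm(
  rows=[
    [-1,0,0,0.1,0],
    [-1,0,0,0.2,0],
    [-1,0,0,0.3,0],
    [-1,0,0,0.3,0],
    [-1,0,0,0.3,0],
  ],
)

```text
clock: 10.38
position: [0.5642, -0.0671, 0.083]
ee_rot: [3.122, 0.346, 0.001]
wrist_force: [-2.2, -0.2, 6.9]
gripper_width: 0.0137
gripper_force: 30.0
```

Run:
```python
from h import *
F=[]
for i in range(6):
    camera("side");F.append(get_state()["wrist_force"])
print(np.mean(F,0),np.std(F,0),get_state()["position"],get_state()["clock"])
```

```text
[-1.94969589  0.24831428  6.44703002] [0.59188727 0.51437957 0.27123254] [ 0.56415739 -0.06709834  0.08301486] 10.675
```

Request:
step_arm(
  rows=[
    [-1,0,0,0.06,0],
    [-1,0,0,0.12,0],
    [-1,-0.15,0.02,0.12,0],
    [-1,-0.3,0.04,0.12,0],
    [-1,-0.5,0.07,0.12,0],
  ],
)

```text
clock: 11.3
position: [0.5612, -0.0684, 0.0826]
ee_rot: [-3.122, -0.346, -0.008]
wrist_force: [0.8, 2.4, 5.0]
gripper_width: 0.0139
gripper_force: 30.0
```

Request:
step_arm(
  rows=[
    [-1,0,0,0,0],
    [-1,0,0,0,0],
  ],
)

```text
clock: 11.55
position: [0.561, -0.0684, 0.0825]
ee_rot: [-3.122, -0.346, -0.007]
wrist_force: [0.8, 1.3, 6.4]
gripper_width: 0.0141
gripper_force: 30.0
```

```bash
cat > f.py <<'E'
from h import *
F=[]
for i in range(3):
    im=camera("side");F.append(get_state()["wrist_force"])
s=get_state();print(np.mean(F,0).round(2),s["position"],s["ee_rot"],s["clock"])
E
python3 f.py
```

```text
[0.47 1.72 5.77] [ 0.56097619 -0.06840032  0.08247201] [-3.12219069 -0.34556505 -0.00724547] 11.7
```

Request:
step_arm(
  rows=[
    [-1,0,0,0.1,0],
    [-1,0,0,0.2,0],
    [-1,0,0,0.2,0],
    [-1,0,0,0.2,0],
  ],
)

```text
clock: 12.2
position: [0.5611, -0.0684, 0.0809]
ee_rot: [-3.122, -0.346, -0.008]
wrist_force: [-0.1, 2.5, 7.2]
gripper_width: 0.0136
gripper_force: 30.0
```

```bash
python3 f.py
```

```text
[-0.28  2.06  7.76] [ 0.5611165  -0.06841352  0.0808902 ] [-3.1222412  -0.34560952 -0.00750866] 12.35
```

Request:
step_arm(
  rows=[
    [-1,-0.1,0.01,0,0],
    [-1,-0.2,0.02,0,0],
    [-1,-0.3,0.03,0,0],
    [-1,-0.4,0.04,0,0],
    [-1,-0.4,0.04,0,0],
  ],
)

```text
clock: 12.98
position: [0.5575, -0.0697, 0.081]
ee_rot: [-3.122, -0.346, -0.009]
wrist_force: [0.6, 2.3, 8.6]
gripper_width: 0.0137
gripper_force: 30.0
```

```bash
python3 f.py
```

```text
[0.94 2.19 6.9 ] [ 0.55756304 -0.06972     0.08105133] [-3.12243987 -0.34559217 -0.00859898] 13.125
```

Request:
step_arm(
  rows=[
    [-1,-0.25,0.03,0,0],
    [-1,-0.5,0.07,0,0],
    [-1,-0.75,0.1,0,0],
    [-1,-1,0.14,0,0],
    [-1,-1,0.14,0,0],
  ],
)

```text
clock: 13.75
position: [0.5479, -0.0733, 0.081]
ee_rot: [-3.122, -0.345, -0.008]
wrist_force: [0.6, 2.1, 6.7]
gripper_width: 0.0142
gripper_force: 30.0
```

```bash
python3 f.py
python3 - <<'E'
from h import *
import pickle
p=camera_params("wrist");im=camera("wrist");pickle.dump(p,open("w4.pkl","wb"))
cv2.imwrite("pics/c4.png",cv2.resize(im[100:260,220:420],None,fx=3.5,fy=3.5,interpolation=cv2.INTER_CUBIC))
E
```

```text
[0.4  2.13 7.8 ] [ 0.54790544 -0.07329902  0.08094079] [-3.12237781 -0.34555313 -0.00778748] 13.9
```

View pics/c4.png

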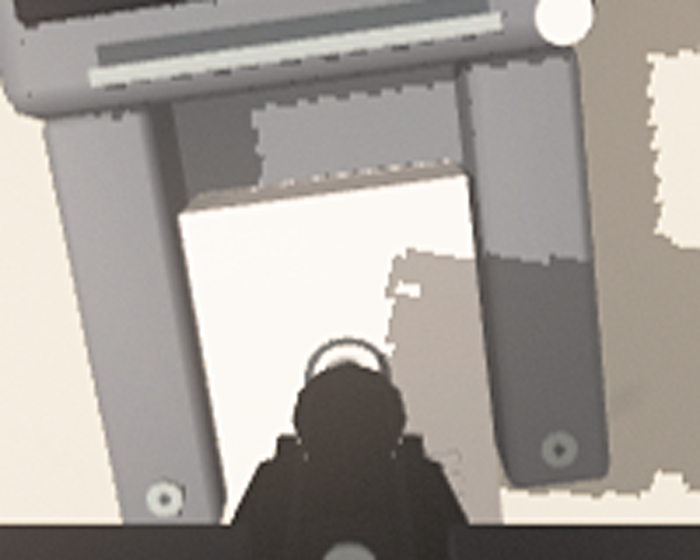

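The crop shows the pack slid well clear of the housing, with a gap at (330,150) and the pin still in the well. I'll keep pushing.

Request:
step_arm(
  rows=[
    [-1,-0.3,0.04,0,0],
    [-1,-0.6,0.08,0,0],
    [-1,-0.9,0.13,0,0],
    [-1,-1.2,0.17,0,0],
    [-1,-1.5,0.21,0,0],
  ],
)

```text
clock: 14.58
position: [0.5338, -0.0785, 0.0809]
ee_rot: [-3.122, -0.346, -0.009]
wrist_force: [0.1, 3.1, 6.8]
gripper_width: 0.0137
gripper_force: 30.0
```

Request:
step_arm(
  rows=[
    [-1,-0.25,0.03,0,0],
    [-1,-0.5,0.07,0,0],
    [-1,-0.75,0.1,0,0],
    [-1,-1,0.14,0,0],
    [-1,-1,0.14,0,0],
  ],
)

```text
clock: 15.2
position: [0.5241, -0.0822, 0.0808]
ee_rot: [-3.122, -0.345, -0.008]
wrist_force: [0.8, 1.9, 7.5]
gripper_width: 0.0135
gripper_force: 30.0
```

```bash
python3 f.py
```

```text
[0.32 2.43 7.47] [ 0.52414501 -0.08218595  0.08082162] [-3.12229287 -0.34548954 -0.00727147] 15.35
```

Request:
step_arm(
  rows=[
    [-1,-0.1,0.01,0,0],
    [-1,-0.2,0.03,0,0],
    [-1,-0.3,0.04,0,0],
    [-1,-0.3,0.04,0,0],
  ],
)

```text
clock: 15.85
position: [0.5214, -0.0832, 0.0808]
ee_rot: [-3.122, -0.346, -0.008]
wrist_force: [0.1, 2.0, 8.1]
gripper_width: 0.014
gripper_force: 30.0
```

```bash
python3 f.py
```

```text
[0.19 2.33 6.78] [ 0.52140818 -0.08317983  0.08080546] [-3.12224177 -0.34547981 -0.00765224] 16.0
```

Request:
step_arm(
  rows=[
    [-1,-0.07,0.01,0,0],
    [-1,-0.15,0.02,0,0],
    [-1,-0.15,0.02,0,0],
  ],
)

```text
clock: 16.38
position: [0.5208, -0.0835, 0.0811]
ee_rot: [-3.122, -0.345, -0.011]
wrist_force: [3.1, 2.4, 7.3]
gripper_width: 0.0137
gripper_force: 30.0
```

```bash
python3 f.py
```

```text
[2.27 3.73 7.28] [ 0.52080469 -0.08346752  0.0810897 ] [-3.12200577 -0.34511024 -0.01101075] 16.525
```

Request:
step_arm(
  rows=[
    [-1,0.1,-0.01,0,0],
    [-1,0.1,-0.01,-0.3,0],
    [-1,0.12,-0.01,-0.7,0],
    [-1,0.12,-0.01,-1.2,0],
    [-1,0.12,-0.01,-1.7,0],
  ],
)

```text
clock: 17.15
position: [0.5184, -0.0836, 0.0952]
ee_rot: [-3.122, -0.346, 0.002]
wrist_force: [1.3, 1.2, -1.5]
gripper_width: 0.0137
gripper_force: 30.0
```

```bash
python3 f.py
```

```text
[ 0.1   0.11 -0.05] [ 0.51874865 -0.08382033  0.09588828] [ 3.12241899e+00  3.46060516e-01 -1.20398748e-03] 17.3
```

Request:
step_arm(
  rows=[
    [-1,0,0,-0.5,0],
    [-1,0,0,-1.5,0],
    [-1,0,0,-3,0],
    [-1,0,0,-5,0],
    [-1,0,0,-8,0],
  ],
)

```text
clock: 17.92
position: [0.5188, -0.0837, 0.1774]
ee_rot: [-3.122, -0.346, 0.001]
wrist_force: [-0.0, 0.4, -0.9]
gripper_width: 0.0135
gripper_force: 30.0
```

```bash
python3 f.py
python3 - <<'E'
from h import *
import pickle
p=camera_params("wrist");im=camera("wrist");pickle.dump(p,open("w5.pkl","wb"))
cv2.imwrite("pics/c5.png",cv2.resize(im[60:260,200:450],None,fx=3,fy=3,interpolation=cv2.INTER_CUBIC))
from scipy.spatial.transform import Rotation as R
s=get_state();M=R.from_rotvec(s["ee_rot"]).as_matrix()
print((np.array([.4941,.2369,.15])-s["position"])@M*100)
E
```

```text
[ 0.56 -0.47  0.59] [ 0.52081791 -0.08418928  0.17924533] [3.12035469 0.34592827 0.00836763] 18.075
[  4.52631379 -31.8638936    2.69421966]
```

View pics/c5.png

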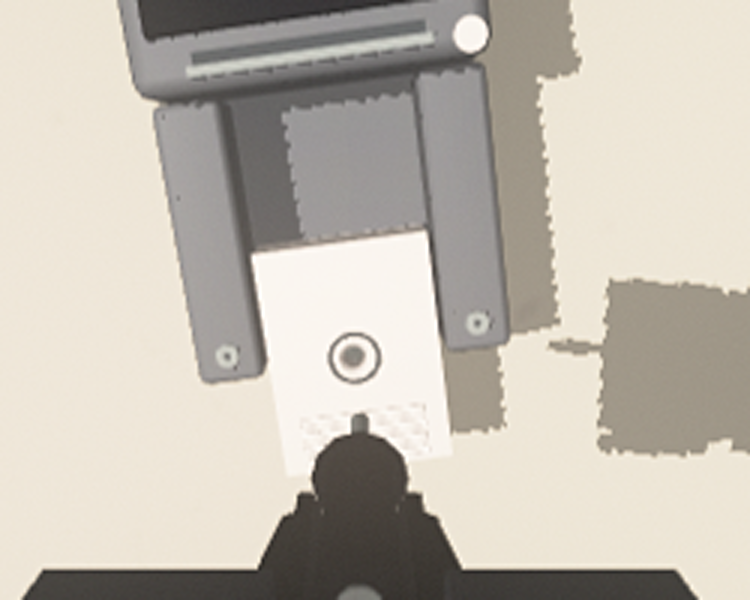

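The pack stands out with its well at crop (354,357). The pin tip is at (360,413), still in line with the tool. I'll check the slide distance and whether the pin has shifted in the grip.

Run:
```python
from h import *
import pickle
from scipy.spatial.transform import Rotation as R
p=pickle.load(open("w5.pkl","rb"))
w=ray(p,200+354/3-.3,60+357/3-.3,.04);print(w,np.linalg.norm(w[:2]-[.5634,-.0669]))
s=get_state();M=R.from_rotvec(s["ee_rot"]).as_matrix()
t=ray(p,200+360/3-.3,60+413/3-.3,s["position"][2]-.0592);print((t-s["position"])@M*100)
```

```text
[ 0.52108964 -0.08232737  0.04      ] 0.045035208371387726
[0.3313541  0.05675685 5.92072506]
```

Request:
step_arm(
  rows=[
    [-1,0.9,-6,0,0],
    [-1,1.8,-12,0,0],
    [-1,2.7,-18,0,0],
    [-1,3.6,-24,0,0],
    [-1,4.5,-30,0,0],
  ],
)

```text
clock: 18.75
position: [0.496, 0.2204, 0.1744]
ee_rot: [3.122, 0.346, -0.003]
wrist_force: [-0.2, 0.1, -0.1]
gripper_width: 0.0138
gripper_force: 30.0
```

Request:
step_arm(
  rows=[
    [-1,0,-1.8,0,0],
    [-1,0,-1.8,2,0],
    [-1,0,-1.8,4.3,0],
    [-1,0,-1.8,4.3,0],
    [-1,0,-1.8,4.3,0],
  ],
)

```text
clock: 19.38
position: [0.4936, 0.2351, 0.1327]
ee_rot: [3.122, 0.343, -0.001]
wrist_force: [0.1, -0.2, -0.7]
gripper_width: 0.014
gripper_force: 30.0
```

```bash
python3 f.py
python3 - <<'E'
from h import *
import pickle
from scipy.spatial.transform import Rotation as R
s=get_state();M=R.from_rotvec(s["ee_rot"]).as_matrix();print(s["position"])
p=camera_params("wrist");im=camera("wrist");pickle.dump(p,open("w6.pkl","wb"))
print(proj(p,s["position"]-[0,0,.0592]),proj(p,[.4946,.2366,.055]))
print((np.array([.4941,.2369,.0687])-s["position"])@M*100)
cv2.imwrite("pics/c6.png",cv2.resize(im[145:245,255:385],None,fx=6,fy=6,interpolation=cv2.INTER_CUBIC))
E
```

```text
[-0.1   0.54 -0.39] [0.4942052  0.23606331 0.13412103] [-3.12228481e+00 -3.44683602e-01 -2.80196706e-03] 19.525
[0.4942052  0.23606331 0.13412103]
[319.78941852 200.64900415] [319.27567375 193.57807366]
[-3.85941978e-03 -8.30274097e-02  6.54211822e+00]
```

View pics/c6.png

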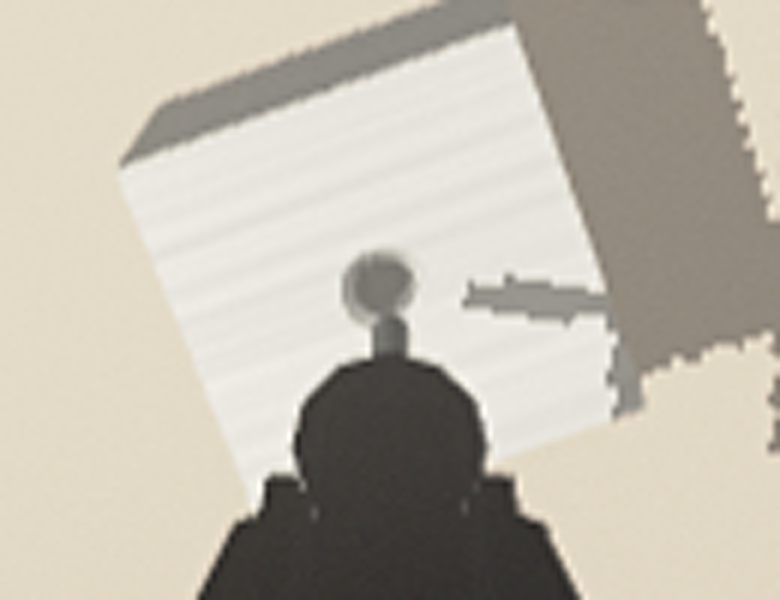

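The crop shows the stand hole at (378,287) and the pin tip at (390,317).

Run:
```python
from h import *
import pickle
from scipy.spatial.transform import Rotation as R
p=pickle.load(open("w6.pkl","rb"));s=get_state();x=s["position"];M=R.from_rotvec(s["ee_rot"]).as_matrix()
g=lambda a,b,z:ray(p,255+a/6-.4,145+b/6-.4,z)
h=g(378,287,.055);t=g(390,317,x[2]-.0592);print(h,((h-x)@M*100).round(3),((t-x)@M*100).round(3))
```

```text
[0.49528503 0.23824425 0.055     ] [ 0.143 -0.17   7.912] [2.64e-01 3.00e-03 5.92e+00]
```

Request:
step_arm(
  rows=[
    [-1,0.08,-0.14,0,0],
    [-1,0.08,-0.14,0.8,0],
    [-1,0.08,-0.14,1.5,0],
    [-1,0.08,-0.14,1.5,0],
    [-1,0.08,-0.14,1.5,0],
  ],
)

```text
clock: 20.2
position: [0.4938, 0.238, 0.1179]
ee_rot: [3.122, 0.346, -0.0]
wrist_force: [0.8, -0.8, -0.8]
gripper_width: 0.0136
gripper_force: 30.0
```

```bash
python3 f.py
```

```text
[ 0.09  0.41 -0.6 ] [0.49404712 0.23803103 0.11834575] [-3.12234159e+00 -3.46140940e-01 -7.21890769e-04] 20.35
```

Request:
step_arm(
  rows=[
    [-1,0.07,0.04,0.2,0],
    [-1,0.07,0.04,0.5,0],
    [-1,0.07,0.04,0.8,0],
    [-1,0.07,0.04,1.1,0],
    [-1,0.07,0.04,1.1,0],
  ],
)

```text
clock: 20.98
position: [0.4943, 0.2376, 0.1066]
ee_rot: [3.122, 0.346, -0.001]
wrist_force: [0.1, -0.3, -0.8]
gripper_width: 0.0136
gripper_force: 30.0
```

```bash
python3 f.py
```

```text
[ 0.33 -0.15 -0.67] [0.49468473 0.23776117 0.10713633] [-3.12242545e+00 -3.46215976e-01 -2.41148659e-04] 21.125
```

Tip is in the hole with no force, so I'll lower it. Collar-down should be at TCP z ≈ 0.069.

Request:
step_arm(
  rows=[
    [-1,0,0,0.8,0],
    [-1,0,0,1.6,0],
    [-1,0,0,2.4,0],
    [-1,0,0,3.2,0],
    [-1,0,0,3.4,0],
  ],
)

```text
clock: 21.75
position: [0.494, 0.2375, 0.072]
ee_rot: [3.122, 0.346, -0.003]
wrist_force: [-0.1, -1.0, -1.1]
gripper_width: 0.014
gripper_force: 30.0
```

```bash
python3 f.py
```

```text
[ 0.05 -0.07 -0.15] [0.49469642 0.23772051 0.07306499] [-3.12246188e+00 -3.46070188e-01 -6.57425966e-05] 21.9
```

Request:
step_arm(
  rows=[
    [-1,0,0,0.15,0],
    [-1,0,0,0.3,0],
    [-1,0,0,0.4,0],
    [-1,0,0,0.4,0],
  ],
)

```text
clock: 22.4
position: [0.4945, 0.2377, 0.069]
ee_rot: [3.122, 0.346, -0.0]
wrist_force: [0.3, 0.8, -0.2]
gripper_width: 0.0138
gripper_force: 30.0
```

```bash
python3 f.py
```

```text
[-0.33  0.37 -0.66] [0.49463521 0.23771635 0.06909576] [-3.12243994e+00 -3.46139182e-01 -7.71914557e-05] 22.55
```

Request:
step_arm(
  rows=[
    [-0.5,0,0,0,0],
    [0,0,0,0,0],
    [0.3,0,0,0,0],
    [0.3,0,0,0,0],
    [0.3,0,0,0,0],
  ],
)

```text
clock: 23.18
position: [0.4946, 0.2377, 0.0691]
ee_rot: [-3.122, -0.346, -0.0]
wrist_force: [-0.3, 0.6, 0.3]
gripper_width: 0.058
gripper_force: 0.0
```

Request:
step_arm(
  rows=[
    [0.3,0,0,-1,0],
    [0.3,0,0,-3,0],
    [0.3,0,0,-6,0],
    [0.3,0,0,-10,0],
    [0.3,0,0,-14,0],
  ],
)

```text
clock: 23.8
position: [0.4949, 0.2378, 0.2122]
ee_rot: [-3.122, -0.346, -0.003]
wrist_force: [-0.0, 0.1, -0.1]
gripper_width: 0.0619
gripper_force: 0.0
```

Request:
step_arm(
  rows=[
    [0.3,0,0,0,0],
    [0.3,0,0,0,0],
  ],
)

```text
clock: 24.05
position: [0.4945, 0.2377, 0.2095]
ee_rot: [-3.122, -0.346, -0.001]
wrist_force: [0.5, -0.1, -0.4]
gripper_width: 0.0618
gripper_force: 0.0
```

```bash
python3 f.py
python3 - <<'E'
from h import *
im=camera("wrist");cv2.imwrite("pics/w7.png",im)
E
```

```text
[-0.35  0.19 -0.14] [0.49371039 0.23735398 0.20738308] [ 3.1217716   0.34600394 -0.00447689] 24.2
```

View pics/w7.png

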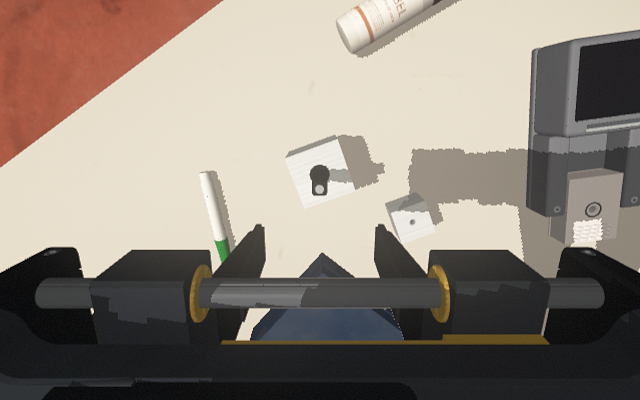

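The pin stands upright in its stand, handle top at (319,189). The pack is out, with its well at (593,209), and the hand is clear of everything.

```bash
python3 -c "
from rig import *
print(job_done())"
```

```text
the job is handed in; nothing more can be done
None
```

I handed the job in at about 24 s of the 64 s limit: the battery pack is out about 45 mm, at its stop, and the pin is back upright in its stand, down to its collar; the hand-in gave no pass or fail result.

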